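# Seat the figure base in the corner stop

### The arm

A 6-joint arm with a two-finger parallel gripper is mounted at the origin on the work surface. World frame = base frame: x ahead of the robot, y to its left, z up, the work surface at z = 0. Lengths are in m, angles in rad, forces in N, time in s.
With the tool pointing down it reaches from about 0.35 to 0.775 m from the base axis. Payload 7.3 kg.
Tool frame: the origin (TCP) lies at the very end of the fingers, on their centre line; the grasp point (between the pads) lies 19 mm behind it; z points along the fingers, y is the line along which they close (so a half turn about z gives the same grasp; the last joint's range is limited). The gripper opens to 92 mm and grips with 3 to 60 N. Pads are 19 mm wide; open, the fingers measure 130 mm over their backs; the gripper's body (75 mm by 190 mm) begins 47 mm behind the grasp point.
Start: joints at [-1.322, 0.342, 1.524, -0, 1.275, -0.146], TCP at [0.202, -0.485, 0.227] pointing down, gripper open.
Joint ranges: [-2.53, 2.53], [-0.77, 2.02], [0.04, 2.7], [-1, 4.14], [0.28, 2.66], [-3.11, 3.11]. Speed limits (rad/s): [2.57, 2.57, 3.14, 3.14, 3.14, 3.14].

### API

Orientations are given as [roll, pitch, yaw] about the fixed x, y, z axes, in that order (R = Rz(yaw) Ry(pitch) Rx(roll)).
In Python, from cell import robot gives the robot as it stands.
- The arm moves only by the tool apply_moves, never from a script. Its argument "motion" is text: rows parted by semicolons, each of 7 numbers parted by spaces: the opening in per cent of the stroke, from 0 (shut) to 100 (fully open), then the shift along the tool's x, y, z in cm, then the turn, a rotation vector about the tool's x, y, z in rad. A call has 1 to 20 rows; each row shifts and turns the commanded pose from where the row before left it, along the tool's axes as they then stand; what a row does not reach is not made up. A row lasts 1/8 s, in which the tool goes at most 62.5 mm and 10.7 degrees, less where a joint would pass 70% of its speed; a pose out of reach is approached as far as the arm can. A call with a gripper value outside its range is refused whole. The fingers move at their own pace and stop on an object; "force" is the grip in N (left out, the last holds). Time passes only in rows, so rows that do not move let the fingers close. It gives the time, the measured TCP pose, the force, the opening and the grip force at its end, in the units of the state.
- robot.observe(): the state, without advancing time (a new reading comes with each control period).
- robot.read_camera(name): name is "scene" or "top" or "wrist"; returns a dict with "img" (400x640x3 uint8, red, green, blue), "fovy" (degrees; the focal length in pixels is half the picture's height over the tangent of half this angle, whatever the lens; pixels are square), "cx", "cy" (the principal point, pixels), "k1" (the pictures are not rectified: a ray, as slopes to the right and down, at radius r is drawn at 1 + k1 r^2 times it, then the intrinsics apply), "R" (3x3) and "t" (3): a world point X has camera coordinates R X + t; the wrist camera has in their place "hand_eye" (4x4, takes a point from camera to tool coordinates, whose origin is the TCP and whose axes are the flange's). Camera axes: x right, y down, z forward; pixel columns grow to the right and rows downward; lengths in m; the calibration is good to about 2 mm. A picture is of the moment at which its call begins: read the wrist's pose just before it. There is no depth.
- robot.hand_in(): hands the job in; it is judged then, once.
Trained networks look in a picture, given as the dict that the camera call returned (one of the last four; its "shot" number tells which), for a name from the list of things; names that differ only in an ending like _2 or _b are one class to them, and where a whole thing is asked for, a point or a joint stands for the part that bears it (a point fixed in the world has none). Each returns a list of dicts, best first, with "score" (0 to 1); they miss things now and then, are a little off and sometimes report something else, mostly with a low value. They report only what shows in the picture. A call takes as long as a camera call. They do not tell look-alikes from the thing itself.
- robot.search_frame(target, picture): "centre" ([x, y, z] in m, in world coordinates, good to about 4 mm: the middle of the surface that is visible of it).
- robot.trace(target, picture): "pixels" (400x640 bool, what is visible of it).
The state is a dict: "time": time; "qpos": joint angles; "qvel": joint speeds; "joint_efforts": joint torques, N m; "tool_pos": TCP position; "tool_rot": TCP orientation; "contact_force": force on the tool from outside, world axes, zero at the start; "torque": the same for the moment, N m; "opening": finger opening in m; "grip_force": force on a finger pad.
Only numpy, scipy, OpenCV 4.12 (cv2) and the standard library are available. Lean on these libraries where they do the work, as an engineer would, in place of code of your own. Each camera call takes 0.05 s, during which the arm holds its last target. There are 200 camera calls.

### The job

Push the bigger wooden block, the oblong one with two steel pins, along the table into the inside corner of the L-shaped wooden stop, so that it lies square with a long side flush along the long batten and an end flush against the short batten. The pins are freshly glued in, so push only on the wood: do not touch the pins and do not lift or tip the block. Leave everything else where it stands, and finish with the hand clear.

Things in the scene. Friction and masses are not known exactly. Their poses are not given: they have to be found in the camera images.
- base: The block to push: plain oblong pale wood, 90 (its x) x 130 (its y, the long way) x 30 mm high, 0.2 to 0.4 kg, lying loose on the table; too wide to grip. Two steel pins stand on its top. Origin: centre of its underside; z up. Either long side may go against the long batten.
- pins: The two upright steel pins in the top of the big block, 8 mm thick, 25 mm tall (their tops are 55 mm above the table), at 30 mm either way from the block's centre along its y. Origin: centre of the block's top face. Fixed to the block; not to be touched.
- stop: L of two dark wooden battens 25 mm high, 30 mm wide, fixed to the table, placed differently each time. Origin: inside corner, on the table. Long batten: inner face at x = 0, running 540 mm from the corner along its -y. Short batten: inner face at y = 0, running 130 mm along its -x (towards the robot). The block seats at negative x and y: its origin then at x -45, y -65 mm.
- small_base: Another block of the same pale wood, square, 60 x 60 x 30 mm, with a single 25 mm steel pin in the middle of its top; loose; to be left alone. It and the big block may stand in either of two places. Origin: centre of its underside.
- paint_jar: Closed jar, 48 mm across, 60 mm tall, upright, loose, to be left alone. Origin: centre of its underside.
- mug: White mug, 80 mm across, 90 mm tall, handle on its +y side, loose, to be left alone. Origin: centre of its underside.
- toy: White toy figure with round head and ears, about 65 x 90 mm, 130 mm tall, standing left of the stop, loose, to be left alone. Origin: centre of its underside.
- glue_tin: Closed tin, 60 mm across, 65 mm tall, upright, loose, to be left alone. Origin: centre of its underside.
- screwdriver: Screwdriver 180 mm long lying flat on the robot's right, along its own x, up to 30 mm thick, loose, to be left alone. Origin: on the table under its middle.
- tape_core: Cork disc 70 mm across, 20 mm high, loose, to be left alone. Origin: centre of its underside.
Things that resemble listed ones, but are neither listed nor needed, are in the scene too. Leave any green or red look-alike of the base alone.

How it is judged:
By the outcome, as a careful person would: the job done as asked, in the order asked, and still so for the second after the job is handed in, with the robot touching nothing.
It also fails if it takes over 59 s, if anything falls off the work surface, if the arm or the gripper's body presses on something with over 40 N, if the wrist force passes 120 N, or if a joint passes its speed limit or range.

## Working session

There is one attempt and no reset: what is moved stays moved. The work goes in short steps, Python scripts to look and compute and a tool call to move; the robot and the scene stay as the last step left them, time stands still between calls to the robot, and variables do not carry over. Pictures are saved under pics/ and viewed, at most 10 in all, crops included, and the job is handed in when it is done.

Besides the shell and the picture viewer there is one more tool, called after "Request:" as name(argument=value, ...) on one line, values as JSON. apply_moves: Moves the arm, as the interface text tells. Its arguments: {"type":"object","properties":{"motion":{"type":"string"},"force":{"type":"number"}},"required":["motion"]}

```bash
mkdir -p pics; cat > h.py <<'E'
import numpy as np,cv2
from cell import robot
def K(p):
    f=200/np.tan(np.radians(p["fovy"])/2); return np.array([[f,0,p["cx"]],[0,f,p["cy"]],[0,0,1.]])
def D(p): return np.array([p["k1"],0,0,0,0.])
def proj(p,X):
    return cv2.projectPoints(np.asarray(X,float).reshape(-1,3),cv2.Rodrigues(np.array(p["R"]))[0],np.array(p["t"],float),K(p),D(p))[0].reshape(-1,2)
def back(p,uv,z):
    R=np.array(p["R"]);t=np.array(p["t"]);c=-R.T@t
    n=cv2.undistortPoints(np.asarray(uv,float).reshape(-1,1,2),K(p),D(p)).reshape(-1,2)
    d=np.c_[n,np.ones(len(n))]@R
    return c+d*((z-c[2])/d[:,2])[:,None]
E
python3 - <<'E'
from h import *
for n in ["top","scene"]:
    p=robot.read_camera(n); cv2.imwrite(f"pics/{n}0.png",p["img"][:,:,::-1])
    print(n,p["fovy"],p["k1"],-np.array(p["R"]).T@p["t"])
    for t in "base pins stop small_base paint_jar mug toy glue_tin screwdriver tape_core".split():
        for r in robot.search_frame(t,p)[:4]:
            print(t,round(r["score"],2),np.round(r["centre"],3),np.round(proj(p,r["centre"])[0]))
print(robot.observe()["time"])
E
```

```text
top 51.47823764258435 0.02175792208648268 [ 0.48122826 -0.01265974  1.12656951]
base 0.86 [ 0.382 -0.142  0.029] [355. 262.]
base 0.77 [ 0.551 -0.043  0.028] [320. 196.]
base 0.55 [0.318 0.23  0.028] [212. 282.]
stop 0.62 [ 0.76  -0.033  0.023] [318. 119.]
small_base 0.73 [ 0.554 -0.041  0.029] [319. 195.]
paint_jar 0.72 [0.456 0.132 0.06 ] [250. 230.]
mug 0.77 [0.468 0.421 0.043] [139. 223.]
toy 0.68 [0.613 0.351 0.102] [161. 164.]
glue_tin 0.77 [ 0.617 -0.402  0.068] [460. 174.]
screwdriver 0.56 [ 0.411 -0.401  0.026] [453. 253.]
tape_core 0.68 [0.483 0.235 0.022] [214. 219.]
scene 55.93886218877935 0.028302021016854237 [1.22975334 0.62315517 0.66962412]
base 0.78 [ 0.559 -0.031  0.032] [311. 214.]
base 0.68 [ 0.397 -0.126  0.032] [324. 184.]
base 0.59 [0.344 0.249 0.032] [431. 221.]
stop 0.84 [0.758 0.049 0.028] [280. 259.]
stop 0.53 [ 0.627 -0.392  0.045] [221. 178.]
paint_jar 0.6 [0.47  0.144 0.04 ] [376. 222.]
mug 0.6 [0.496 0.423 0.06 ] [468. 267.]
toy 0.72 [0.632 0.374 0.066] [420. 285.]
glue_tin 0.89 [ 0.629 -0.391  0.045] [221. 179.]
screwdriver 0.42 [ 0.417 -0.402  0.015] [267. 165.]
tape_core 0.9 [0.496 0.243 0.021] [400. 247.]
1.1
```

View pics/top0.png

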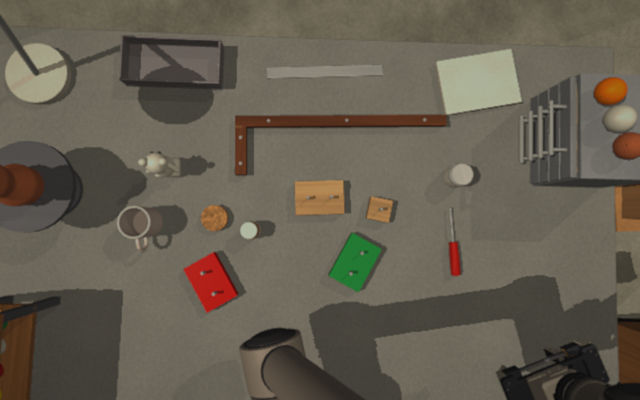

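View pics/scene0.png

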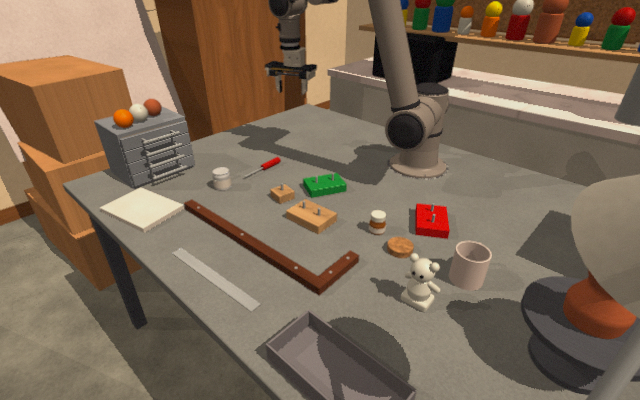

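Top view: the target is the pale oblong block with two pins at (320,197). It could be mistaken for the small pale square with one pin (380,209), the green block (356,262) or the red one (211,281). The stop's inside corner is near (247,127). I'll check this in one close crop while measuring.

```bash
cat > meas.py <<'E'
from h import *
def quad(m,p,z):
    c=max(cv2.findContours(m.astype(np.uint8),cv2.RETR_EXTERNAL,cv2.CHAIN_APPROX_NONE)[0],key=cv2.contourArea)
    w=back(p,c[:,0,:],z)[:,:2]
    (x,y),(a,b),th=cv2.minAreaRect((w*1000).astype(np.float32)); return (round(x,1),round(y,1)),(round(a,1),round(b,1)),round(th,2)
def wood(p):
    hsv=cv2.cvtColor(p["img"],cv2.COLOR_RGB2HSV)
    return hsv
E
python3 - <<'E'
from meas import *
p=robot.read_camera("top"); hsv=wood(p)
for uv in [(320,185),(320,197),(320,210),(320,214),(300,190),(380,209),(320,121),(241,150)]: print(uv,hsv[uv[1],uv[0]])
m=(hsv[...,0]>8)&(hsv[...,0]<22)&(hsv[...,1]>70)&(hsv[...,2]>100)
n,l,s,c=cv2.connectedComponentsWithStats(m.astype(np.uint8))
for i in range(1,n):
    if 100<s[i,4] and s[i,0]>180 and s[i,0]<420 and s[i,1]<250: print(s[i],c[i],quad(l==i,p,.03))
t=robot.trace("stop",p)[0]["pixels"]
print("stop",quad(t,p,.025))
# inner edges: long batten's lower edge, short's right edge
L=np.array([(u,np.nonzero(t[:150,u])[0].max()+.5) for u in range(262,430,4) if t[:150,u].any()])
S=np.array([(np.nonzero(t[v,:300])[0].max()+.5,v) for v in range(136,168,2) if t[v,:300].any()])
res=[]
for q in (L,S):
    w=back(p,q,.025)[:,:2]; vx,vy,x,y=cv2.fitLine(w.astype(np.float32),cv2.DIST_HUBER,0,.01,.01).ravel(); res.append((vx,vy,x,y)); print("line",vx,vy,x,y,np.degrees(np.arctan2(vy,vx)))
(a,b,x,y),(c2,d,x2,y2)=res
s_=np.linalg.solve([[a,-c2],[b,-d]],[x2-x,y2-y]); print("corner",x+a*s_[0],y+b*s_[0])
im=cv2.resize(p["img"][100:300,200:420],None,fx=3.6,fy=3,interpolation=cv2.INTER_CUBIC)
im=cv2.resize(p["img"][90:240,220:420],None,fx=4,fy=4,interpolation=cv2.INTER_CUBIC)
cv2.imwrite("pics/crop.png",im[:,:,::-1])
E
```

```text
(320, 185) [ 16 140 175]
(320, 197) [ 16 140 166]
(320, 210) [ 16 141 165]
(320, 214) [ 16 108 127]
(300, 190) [ 16 138 177]
(380, 209) [ 21  29 122]
(320, 121) [ 10 168  82]
(241, 150) [ 10 167  93]
[ 294  180   51   36 1722] [319.0981417  197.27584204] ((548.2, -41.8), (92.3, 132.2), 3.39)
[366 196  27  27 550] [379.20363636 209.2       ] ((521.3, -201.8), (63.3, 62.5), 79.66)
[200 204  28  28 576] [213.48784722 217.65972222] ((486.0, 234.7), (70.9, 68.0), 46.87)
stop ((702.4, -96.7), (159.8, 572.3), 4.02)
line 0.039836787 -0.9992062 0.7387104 -0.080221795 -87.71691
line 0.99783754 0.065728925 0.6733805 0.15393606 3.7687066
corner 0.72922826 0.15761483
```

View pics/crop.png

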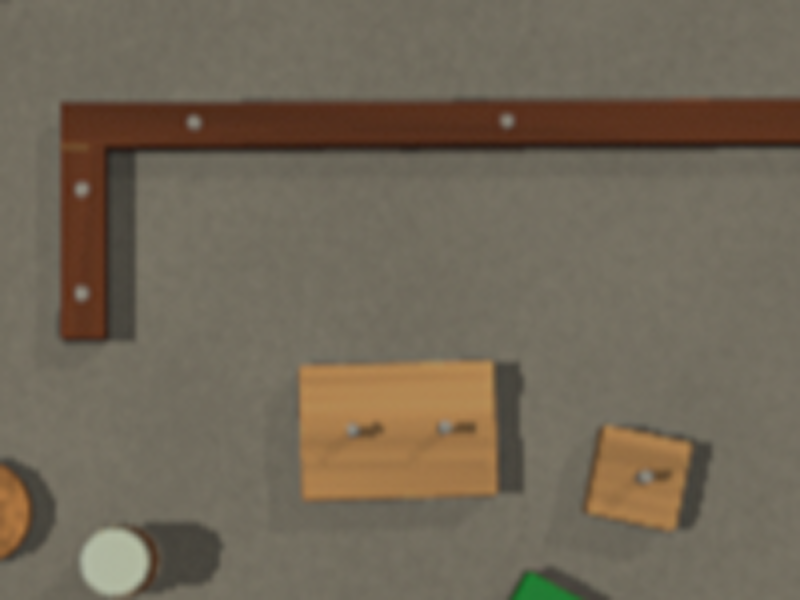

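The crop confirms it: the oblong block with two pins is at (320,197), the single-pin square is at (380,209), and the green block's nearest corner is about (352,232). Next I'll refine the stop's edges to subpixel and work out the moves.

```bash
cat >> meas.py <<'E'
def stop_lines(p):
    """outer edges of the top face (clear contrast: brown against table) by saturation crossing"""
    hsv=cv2.cvtColor(p["img"],cv2.COLOR_RGB2HSV); v=hsv[...,2].astype(float); r=p["img"][...,0].astype(float)
    return r
E
python3 - <<'E'
from meas import *
p=robot.read_camera("top"); im=p["img"].astype(int)
for u in (280,380): print(u,[tuple(im[v,u]) for v in range(113,132)])
print([tuple(im[150,u]) for u in range(232,256)])
s=robot.observe(); print(s["time"],s["tool_pos"],s["tool_rot"],s["opening"],s["contact_force"])
from scipy.spatial.transform import Rotation as Ro
print(Ro.from_euler("xyz",s["tool_rot"]).as_matrix().round(3))
m=cv2.inRange(cv2.cvtColor(p["img"],cv2.COLOR_RGB2HSV),(50,120,40),(75,255,255))
c=max(cv2.findContours(m,0,1)[0],key=cv2.contourArea); w=back(p,c[:,0],.03); print("green max x",w[w[:,0].argmax()],"max y",w[w[:,1].argmax()])
E
```

```text
280 [(np.int64(115), np.int64(111), np.int64(97)), (np.int64(106), np.int64(101), np.int64(88)), (np.int64(91), np.int64(75), np.int64(63)), (np.int64(83), np.int64(50), np.int64(35)), (np.int64(81), np.int64(45), np.int64(27)), (np.int64(82), np.int64(46), np.int64(30)), (np.int64(81), np.int64(45), np.int64(29)), (np.int64(84), np.int64(47), np.int64(29)), (np.int64(86), np.int64(48), np.int64(28)), (np.int64(89), np.int64(49), np.int64(30)), (np.int64(88), np.int64(49), np.int64(29)), (np.int64(86), np.int64(47), np.int64(28)), (np.int64(81), np.int64(44), np.int64(26)), (np.int64(60), np.int64(34), np.int64(21)), (np.int64(58), np.int64(49), np.int64(42)), (np.int64(90), np.int64(85), np.int64(75)), (np.int64(109), np.int64(104), np.int64(91)), (np.int64(109), np.int64(104), np.int64(91)), (np.int64(109), np.int64(104), np.int64(92))]
380 [(np.int64(112), np.int64(107), np.int64(94)), (np.int64(104), np.int64(90), np.int64(78)), (np.int64(94), np.int64(65), np.int64(51)), (np.int64(92), np.int64(51), np.int64(33)), (np.int64(92), np.int64(49), np.int64(29)), (np.int64(91), np.int
[... 1282 characters left out ...]
, np.int64(57), np.int64(50)), (np.int64(71), np.int64(69), np.int64(61)), (np.int64(73), np.int64(70), np.int64(62)), (np.int64(72), np.int64(69), np.int64(61)), (np.int64(74), np.int64(71), np.int64(62)), (np.int64(71), np.int64(68), np.int64(60)), (np.int64(82), np.int64(79), np.int64(69)), (np.int64(111), np.int64(106), np.int64(92)), (np.int64(118), np.int64(113), np.int64(99))]
1.25 [ 0.20195208 -0.48460108  0.22672774] [3.14154610e+00 1.11649496e-05 3.94800807e-01] 0.0921152191294527 [-0.00262861  0.75140862 -0.21811004]
[[ 0.923  0.385  0.   ]
 [ 0.385 -0.923 -0.   ]
 [-0.     0.    -1.   ]]
green max x [ 0.45619212 -0.13121599  0.03      ] max y [ 0.35016379 -0.07326518  0.03      ]
```

```bash
cat > stop.py <<'E'
from h import *
def edge(sig):  # sub-pixel first crossing of half level in 1-D saturation profile
    h=(sig[:3].mean()+np.median(sig[-4:]))/2; i=np.argmax(sig>h); return i-1+(h-sig[i-1])/(sig[i]-sig[i-1])
def stop_pose(p):
    im=p["img"].astype(float); S=im[...,0]-im[...,2]   # red minus blue
    L=[(u,109+edge(S[109:122,u])) for u in range(250,436,3)]
    Sh=[(228+edge(S[v,228:241]),v) for v in range(130,170,2)]
    o=[]
    for q in (L,Sh):
        w=back(p,q,.025)[:,:2]; o.append(cv2.fitLine(w.astype(np.float32),cv2.DIST_HUBER,0,.001,.001).ravel())
    a,b=o; yl=-a[:2]*np.sign(a[1])*-1; ys=b[:2]*np.sign(b[0])
    yaw=np.arctan2(-yl[0],yl[1]); yaw2=np.arctan2(ys[1],ys[0])
    X=np.array([np.cos(yaw),np.sin(yaw)]);Y=np.array([-X[1],X[0]])
    ox=a[2:]@X-.03; oy=b[2:]@Y-.03
    return X*ox+Y*oy,yaw,yaw2
def block_pose(p):
    from meas import quad
    hsv=cv2.cvtColor(p["img"],cv2.COLOR_RGB2HSV); m=cv2.inRange(hsv,(8,70,100),(22,255,255))
    n,l,s,c=cv2.connectedComponentsWithStats(m); k=[i for i in range(1,n) if s[i,4]>1200 and 200<c[i][0]<420 and c[i][1]<260]
    out=[]
    for i in k:
        M=cv2.morphologyEx((l==i).astype(np.uint8),cv2.MORPH_CLOSE,np.ones((5,5)))
        out.append((quad(M,p,.03),c[i].round(1)))
    return out
E
python3 - <<'E'
from stop import *
p=robot.read_camera("top")
o,y,y2=stop_pose(p); print(o,np.degrees([y,y2])); 
b=block_pose(p); print(b)
c=np.array(b[0][0][0])/1000; X=np.array([np.cos(y),np.sin(y)]);Y=np.array([-X[1],X[0]])
print("block in stop frame mm",(c-o)@X*1000,(c-o)@Y*1000)
E
```

```text
[0.73206    0.15891719] [2.2176437 2.010006 ]
[(((548.2, -41.8), (92.4, 132.2), 3.34), array([319.1, 197.3]))]
block in stop frame mm -191.48917280543785 -193.45230584700568
```

Request:
apply_moves(motion="100 0 0 0 0 0 0.178; 100 0 0 0 0 0 0.178; 100 2.46 -3.58 0 0 0 0; 100 2.46 -3.58 0 0 0 0; 100 2.46 -3.58 0 0 0 0; 100 2.46 -3.58 0 0 0 0; 100 2.46 -3.58 0 0 0 0; 100 2.46 -3.58 0 0 0 0; 100 2.46 -3.58 0 0 0 0; 100 2.46 -3.58 0 0 0 0; 100 2.46 -3.58 0 0 0 0; 100 2.46 -3.58 0 0 0 0; 100 2.46 -3.58 0 0 0 0; 100 2.46 -3.58 0 0 0 0; 100 0 0 0 0 0 0; 100 0 0 0 0 0 0")

```text
time: 3.3
tool_pos: [0.48, -0.0441, 0.2266]
tool_rot: [3.141, 0.001, 0.039]
contact_force: [0.5, 0.2, -0.4]
opening: 0.0918
grip_force: 0.0
```

Request:
apply_moves(motion="100 0 0 4 0 0 0; 100 0 0 4 0 0 0; 100 0 0 4 0 0 0; 100 0 0 4 0 0 0; 100 0 0 3 0 0 0; 100 0 0 2 0 0 0; 100 0 0 0.8 0 0 0; 100 0 0 0 0 0 0; 100 0 0 0 0 0 0")

```text
time: 4.42
tool_pos: [0.4808, -0.0444, 0.0096]
tool_rot: [3.141, -0.002, 0.038]
contact_force: [0.4, 0.9, 1.1]
opening: 0.0915
grip_force: 0.0
```

```bash
python3 - <<'E'
from stop import *
s=robot.observe(); print(s["time"],s["tool_pos"],s["contact_force"])
p=robot.read_camera("top"); print(block_pose(p))
cv2.imwrite("pics/t2.png",cv2.resize(p["img"][100:280,220:420],None,fx=4,fy=3.3)[:,:,::-1])
E
```

```text
4.425 [ 0.48081565 -0.04436554  0.0095802 ] [0.38271701 0.85506053 1.07586439]
[]
```

View pics/t2.png

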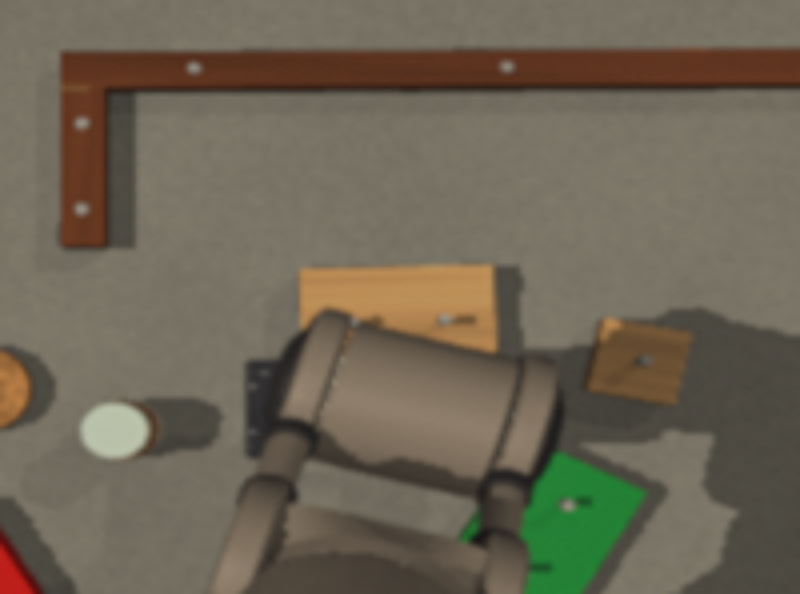

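The hand is down behind the long side at crop (250–560, 360–450) and the block is unmoved. Pushing towards the long batten.

Request:
apply_moves(motion="100 0.6 0 0.2 0 0 0; 100 0.6 0 0 0 0 0; 100 1 0 0 0 0 0; 100 1 0 0 0 0 0; 100 1 0 0 0 0 0; 100 1 0 0 0 0 0; 100 1 0 0 0 0 0; 100 1 0 0 0 0 0; 100 1 0 0 0 0 0; 100 1 0 0 0 0 0; 100 1 0 0 0 0 0; 100 1 0 0 0 0 0; 100 1 0 0 0 0 0; 100 1 0 0 0 0 0; 100 1 0 0 0 0 0; 100 0.6 0 0 0 0 0; 100 0.4 0 0 0 0 0; 100 0 0 0 0 0 0")

```text
time: 6.72
tool_pos: [0.6328, -0.038, 0.0067]
tool_rot: [3.141, -0.001, 0.039]
contact_force: [0.2, 0.1, 0.2]
opening: 0.0919
grip_force: 0.0
```

Request:
apply_moves(motion="100 0.2 0 0 0 0 0; 100 0.2 0 0 0 0 0; 100 0 0 0 0 0 0")

```text
time: 7.1
tool_pos: [0.6364, -0.0379, 0.0067]
tool_rot: [3.141, -0.0, 0.039]
contact_force: [-1.3, 0.2, 0.4]
opening: 0.0922
grip_force: 0.4
```

Request:
apply_moves(motion="100 0.15 0 0 0 0 0; 100 0.1 0 0 0 0 0; 100 0 0 0 0 0 0")

```text
time: 7.48
tool_pos: [0.6388, -0.0378, 0.0067]
tool_rot: [3.142, -0.0, 0.039]
contact_force: [-1.9, 0.2, -0.0]
opening: 0.0917
grip_force: 0.7
```

```bash
python3 - <<'E'
from stop import *
p=robot.read_camera("top"); 
s=robot.observe(); print(s["tool_pos"],s["contact_force"])
cv2.imwrite("pics/t3.png",cv2.resize(p["img"][100:250,220:420],None,fx=4,fy=4)[:,:,::-1])
E
```

```text
[ 0.63877793 -0.03776376  0.00667972] [-0.76566287  0.2964051  -0.30879789]
```

View pics/t3.png

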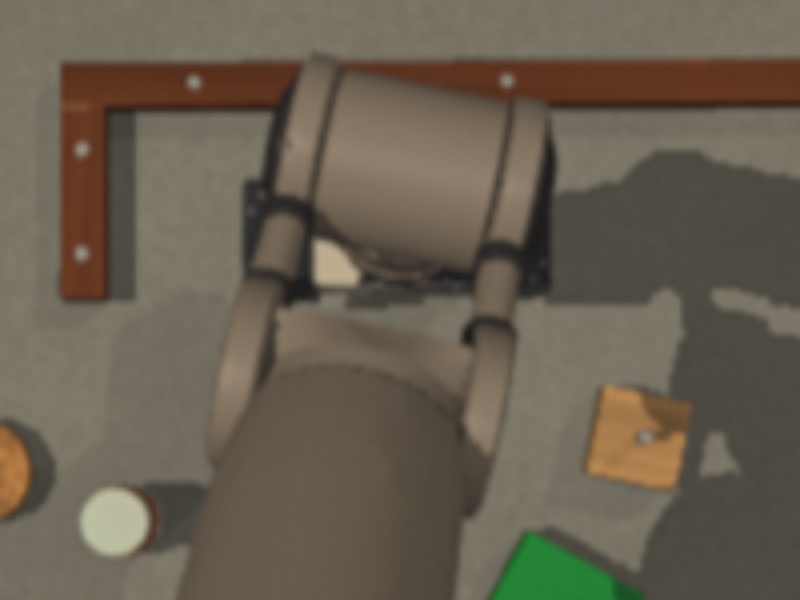

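The hand hides the block. By geometry about 1 mm remains, so I'll creep until the force rises.

Request:
apply_moves(motion="100 0.1 0 0 0 0 0; 100 0.1 0 0 0 0 0; 100 0 0 0 0 0 0")

```text
time: 7.9
tool_pos: [0.6408, -0.0377, 0.0067]
tool_rot: [3.141, -0.0, 0.039]
contact_force: [-1.6, -0.0, -0.0]
opening: 0.092
grip_force: 0.7
```

Request:
apply_moves(motion="100 0.1 0 0 0 0 0; 100 0 0 0 0 0 0")

```text
time: 8.15
tool_pos: [0.6412, -0.0376, 0.0067]
tool_rot: [3.142, 0.001, 0.039]
contact_force: [-4.7, 0.4, 2.9]
opening: 0.0919
grip_force: 2.3
```

Request:
apply_moves(motion="100 0.1 0 0 0 0 0; 100 0 0 0 0 0 0")

```text
time: 8.4
tool_pos: [0.6412, -0.0376, 0.0067]
tool_rot: [-3.141, 0.003, 0.039]
contact_force: [-8.8, -0.4, 5.8]
opening: 0.0918
grip_force: 4.2
```

Request:
apply_moves(motion="100 -0.5 0 0 0 0 0; 100 -1.5 0 0 0 0 0; 100 -2 0 0 0 0 0; 60 0 0 -4 0 0 0; 39 0 0 -4 0 0 0; 39 0 0 -4 0 0 0; 39 0 0 0 0 0 -0.1745; 39 0 0 0 0 0 -0.1745; 39 0 0 0 0 0 -0.1745; 39 0 0 0 0 0 -0.1745; 39 0 0 0 0 0 -0.1745; 39 0 0 0 0 0 -0.1745; 39 0 0 0 0 0 -0.1745; 39 0 0 0 0 0 -0.1745; 39 0 0 0 0 0 -0.1745; 39 -3 3 0 0 0 0; 39 -3 3 0 0 0 0; 39 -3 3 0 0 0 0; 39 0 0 0 0 0 0; 39 0 0 0 0 0 0")

```text
time: 10.9
tool_pos: [0.6958, -0.1252, 0.1263]
tool_rot: [-3.141, -0.0, 1.609]
contact_force: [0.2, 0.1, 0.6]
opening: 0.0358
grip_force: 0.0
```

```bash
python3 - <<'E'
from stop import *
p=robot.read_camera("top"); 
s=robot.observe(); print(s["tool_pos"],s["tool_rot"],s["qpos"],s["opening"],s["contact_force"])
print(block_pose(p))
cv2.imwrite("pics/t4.png",cv2.resize(p["img"][100:250,220:420],None,fx=4,fy=4)[:,:,::-1])
E
```

```text
[ 0.6956637  -0.12481318  0.12661044] [-3.14144778e+00 -3.50883915e-04  1.60983938e+00] [-2.85965534e-01  7.60262383e-01  1.07760020e+00  2.96755855e-04
  1.30397941e+00 -3.25086888e-01] 0.035779909160126376 [0.05469917 0.42474354 0.22905025]
[]
```

View pics/t4.png

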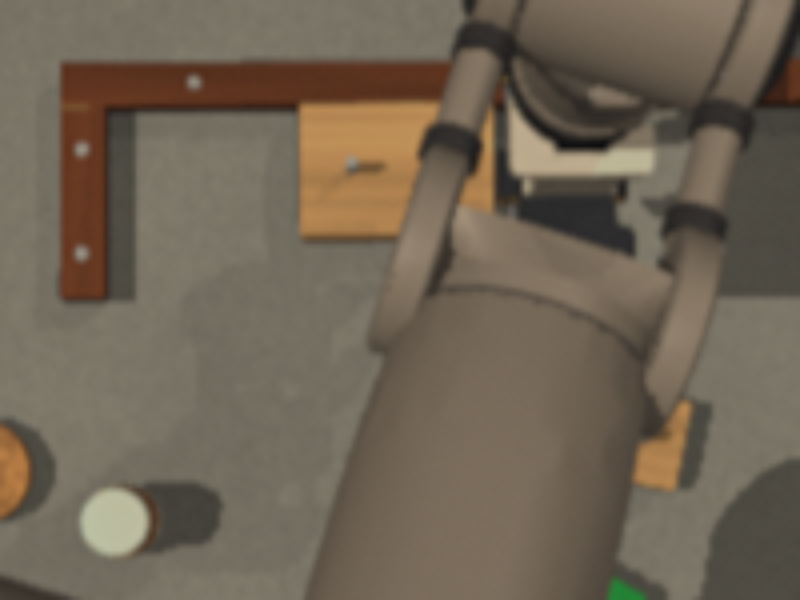

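The block now lies flush on the long batten, at crop (300–497, 102–240). Next I'll descend behind its right end and push it along the batten.

Request:
apply_moves(motion="39 0 0 4 0 0 0; 39 0 0 4 0 0 0; 39 0 0 2.5 0 0 0; 39 0 0 1.4 0 0 0; 39 0 0 0 0 0 0; 39 0 0 0 0 0 0")

```text
time: 11.7
tool_pos: [0.6969, -0.1256, 0.0094]
tool_rot: [3.139, 0.001, 1.61]
contact_force: [0.6, -0.1, 0.1]
opening: 0.0355
grip_force: 0.0
```

Request:
apply_moves(motion="39 0.6 0 0 0 0 0; 39 0.6 0 0 0 0 0; 39 0.8 0 0 0 0 0; 39 0.8 0 0 0 0 0; 39 0.8 0 0 0 0 0; 39 0.8 0 0 0 0 0; 39 0.8 0 0 0 0 0; 39 0.8 0 0 0 0 0; 39 0.8 0 0 0 0 0; 39 0 0 0 0 0 0")

```text
time: 12.95
tool_pos: [0.6931, -0.0563, 0.0073]
tool_rot: [-3.141, -0.001, 1.61]
contact_force: [0.2, -0.1, -0.3]
opening: 0.0356
grip_force: 0.0
```

Request:
apply_moves(motion="39 0.7 0 0 0 0 0; 39 0.7 0 0 0 0 0; 39 0.7 0 0 0 0 0; 39 0.7 0 0 0 0 0; 39 0.7 0 0 0 0 0; 39 0.7 0 0 0 0 0; 39 0.7 0 0 0 0 0; 39 0.7 0 0 0 0 0; 39 0.5 0 0 0 0 0; 39 0.5 0 0 0 0 0; 39 0.3 0 0 0 0 0; 39 0 0 0 0 0 0")

```text
time: 14.45
tool_pos: [0.6908, 0.0116, 0.0078]
tool_rot: [3.141, -0.0, 1.609]
contact_force: [-0.0, -1.1, 0.3]
opening: 0.0355
grip_force: 0.0
```

Request:
apply_moves(motion="39 0.1 0 0 0 0 0; 39 0.1 0 0 0 0 0; 39 0 0 0 0 0 0")

```text
time: 14.82
tool_pos: [0.6908, 0.013, 0.0079]
tool_rot: [3.141, 0.0, 1.609]
contact_force: [-0.1, -1.1, 0.6]
opening: 0.0356
grip_force: 0.8
```

Request:
apply_moves(motion="39 0.1 0 0 0 0 0; 39 0.1 0 0 0 0 0; 39 0 0 0 0 0 0")

```text
time: 15.2
tool_pos: [0.6908, 0.0153, 0.0078]
tool_rot: [3.141, 0.0, 1.609]
contact_force: [0.9, -1.4, 1.8]
opening: 0.0359
grip_force: 0.9
```

Request:
apply_moves(motion="39 0.1 0 0 0 0 0; 39 0.1 0 0 0 0 0; 39 0 0 0 0 0 0")

```text
time: 15.58
tool_pos: [0.6907, 0.0158, 0.0079]
tool_rot: [3.141, 0.002, 1.609]
contact_force: [-0.6, -6.9, 2.0]
opening: 0.0359
grip_force: 3.6
```

Request:
apply_moves(motion="39 0.1 0 0 0 0 0; 39 0 0 0 0 0 0")

```text
time: 15.82
tool_pos: [0.6906, 0.0158, 0.0079]
tool_rot: [3.142, 0.003, 1.609]
contact_force: [-1.0, -9.6, 0.5]
opening: 0.0356
grip_force: 5.2
```

Seated at the end too. Now I'll retreat, turn back and look before a squaring nudge on the long side.

Request:
apply_moves(motion="39 -1 0 0 0 0 0; 39 -2 0 0 0 0 0; 39 0 0 -4 0 0 0; 39 0 0 -4 0 0 0; 39 0 0 -4 0 0 0; 39 -2 -4 0 0 0 0; 39 -2 -4 0 0 0 0; 39 -2 -4 0 0 0 0; 39 0 0 0 0 0 0.1745; 39 0 0 0 0 0 0.1745; 39 0 0 0 0 0 0.1745; 39 0 0 0 0 0 0.1745; 39 0 0 0 0 0 0.1745; 39 0 0 0 0 0 0.1745; 39 0 0 0 0 0 0.1745; 39 0 0 0 0 0 0.1745; 39 0 0 0 0 0 0.1745; 39 0 0 0 0 0 0; 39 0 0 0 0 0 0")

```text
time: 18.2
tool_pos: [0.574, -0.0766, 0.1277]
tool_rot: [-3.142, 0.0, 0.042]
contact_force: [-0.5, -0.2, 0.0]
opening: 0.0357
grip_force: 0.0
```

```bash
python3 - <<'E'
from stop import *
p=robot.read_camera("top"); 
s=robot.observe(); print(s["time"],s["tool_pos"],s["tool_rot"])
print(block_pose(p))
cv2.imwrite("pics/t5.png",cv2.resize(p["img"][100:220,220:380],None,fx=5,fy=5,interpolation=cv2.INTER_CUBIC)[:,:,::-1])
E
```

```text
18.25 [ 0.57404456 -0.07651568  0.12768396] [-3.14151326e+00  1.80976222e-05  4.12940425e-02]
[(((675.2, 107.2), (134.0, 157.2), 1.78), array([265.1, 143. ]))]
```

View pics/t5.png

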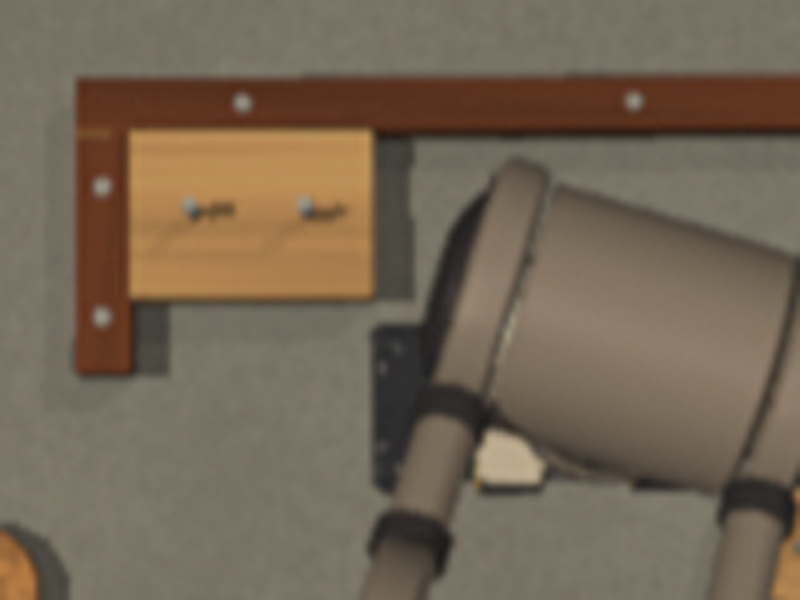

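The block sits in the corner at crop (130–373, 128–300) and looks flush both ways. I'll give the long side a light squaring nudge.

Request:
apply_moves(motion="39 1 -4 0 0 0 0; 39 1 -4 0 0 0 0; 39 1 -4 0 0 0 0; 39 1 -4.4 0 0 0 0; 39 0 0 0 0 0 0; 39 0 0 4 0 0 0; 39 0 0 4 0 0 0; 39 0 0 2.5 0 0 0; 39 0 0 1.5 0 0 0; 39 0 0 0 0 0 0; 39 0 0 0 0 0 0; 39 0.8 0 0 0 0 0; 39 0.8 0 0 0 0 0; 39 0.5 0 0 0 0 0; 39 0.3 0 0 0 0 0; 39 0 0 0 0 0 0")

```text
time: 20.25
tool_pos: [0.6318, 0.0901, 0.0076]
tool_rot: [3.141, 0.0, 0.039]
contact_force: [0.8, -1.1, -0.4]
opening: 0.0355
grip_force: 0.0
```

Request:
apply_moves(motion="39 0.1 0 0 0 0 0; 39 0.1 0 0 0 0 0; 39 0 0 0 0 0 0")

```text
time: 20.62
tool_pos: [0.6337, 0.0901, 0.0077]
tool_rot: [3.142, -0.0, 0.039]
contact_force: [0.7, 0.1, 0.4]
opening: 0.0355
grip_force: 0.0
```

Request:
apply_moves(motion="39 0.1 0 0 0 0 0; 39 0.1 0 0 0 0 0; 39 0.1 0 0 0 0 0; 39 0 0 0 0 0 0")

```text
time: 21.12
tool_pos: [0.6361, 0.0902, 0.0076]
tool_rot: [3.141, 0.001, 0.039]
contact_force: [-3.7, -0.4, 2.3]
opening: 0.0355
grip_force: 1.6
```

Request:
apply_moves(motion="39 0.1 0 0 0 0 0; 39 0 0 0 0 0 0")

```text
time: 21.38
tool_pos: [0.6364, 0.0902, 0.0076]
tool_rot: [3.141, 0.003, 0.039]
contact_force: [-5.9, -1.7, 4.1]
opening: 0.0358
grip_force: 3.3
```

The force rose at the same stop-frame x (-98 mm) as in the first push, so the long side is flush. Retreating clear.

Request:
apply_moves(motion="39 -0.5 0 0 0 0 0; 39 -1 0 0 0 0 0; 39 -1.5 0 0 0 0 0; 39 0 0 -4 0 0 0; 39 0 0 -4 0 0 0; 39 0 0 -4 0 0 0; 39 0 0 -4 0 0 0; 39 -2 4 0 0 0 0; 39 -2 4 0 0 0 0; 39 -2 4 0 0 0 0; 39 -2 4 0 0 0 0; 39 0 4 0 0 0 0; 39 0 4 0 0 0 0; 39 0 0 0 0 0 0; 39 0 0 0 0 0 0")

```text
time: 23.25
tool_pos: [0.5367, -0.1533, 0.1675]
tool_rot: [-3.141, 0.0, 0.038]
contact_force: [-0.1, 0.0, 0.4]
opening: 0.0361
grip_force: 0.0
```

```bash
python3 - <<'E'
from stop import *
p=robot.read_camera("top"); s=robot.observe(); print(s["time"],s["tool_pos"],s["qvel"].round(3) if hasattr(s["qvel"],'round') else s["qvel"])
print(stop_pose(p))
cv2.imwrite("pics/t6.png",cv2.resize(p["img"][100:220,200:360],None,fx=5,fy=5,interpolation=cv2.INTER_CUBIC)[:,:,::-1])
E
```

```text
23.3 [ 0.53680271 -0.15284981  0.16761998] [ 0.012 -0.001 -0.004 -0.001  0.002 -0.001]
(array([0.7319644 , 0.15895608], dtype=float32), np.float32(0.039137557), np.float32(0.03453608))
```

View pics/t6.png

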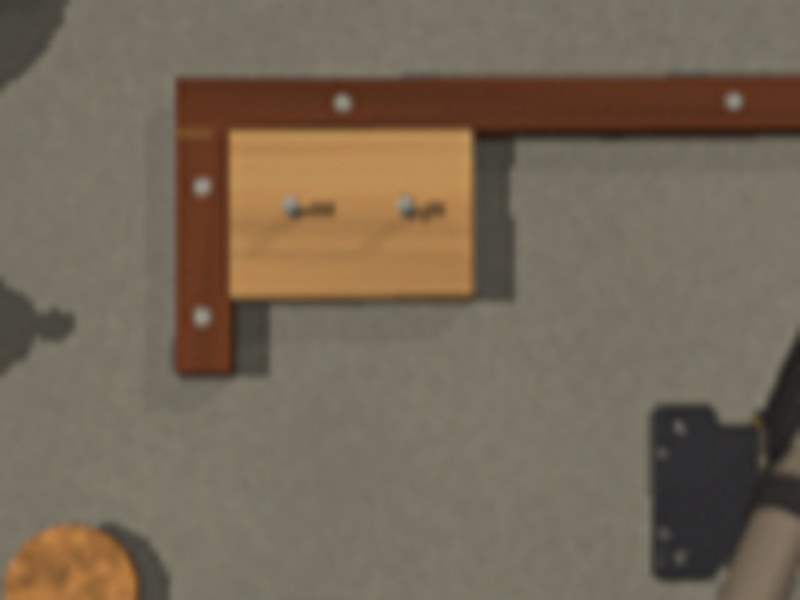

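The block at crop (229–474, 128–299) is square and flush with both battens, and the hand is clear at the lower right, so I'm handing it in.

```bash
python3 -c "
from cell import robot
print(robot.hand_in())"
```

```text
the job is handed in; nothing more can be done
None
```

The oblong block is seated square in the inside corner, flush with both battens in the last top picture; I pushed only on its wooden sides, left the hand clear, and handed the job in at about 23 s.

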